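# Pack the small photograph case and tuck the archive box shut

### The job

Pick up the smaller of the two dark photograph cases from the cutting mat and lay it flat, right way up, in the empty compartment of the open grey box, without dropping it. Then swing the box's hinged lid over and press its free edge down until the tab snaps in behind the front rim and the lid stays fully shut by itself. Leave everything else on the table where it is.

Things in the scene. Friction and masses are not known exactly. Their poses are not given: they have to be found in the camera images.
- box: Open grey board box, fixed, outer 205 (x) x 160 (y) x 60 mm high, walls and floor 5 mm. Origin: centre of underside, on the table; z up. Lid hinged along the top of the +y wall; front wall with the rim is -y. A 5 mm partition (at x = +15, top 24 mm up) splits it: the +x side holds a flat wooden object, fixed (top 23 mm up); the -x compartment (110 in x by 150 in y) is empty.
- compartment (a point): Centre of the inner floor of the box's empty compartment, at box (-42.5, 0, 5) mm; axes as the box's.
- lid_hinge (a point): Middle of the lid's hinge axis, at box (0, +80, 60) mm; the axis runs along the box's x. Axes as the box's.
- lid (a joint): Lid angle, rad: 0 shut, 1.57 upright, more leans back past the +y wall (stop 2.3). Hinge springs towards 1.7 rad (0.2 Nm/rad, friction 0.03 Nm): the lid stands open and rises again if let go before the tab has caught (1.5 N at the free edge holds it down). Stiff board 205 mm along the hinge, 166 mm from hinge to free edge, 4 mm thick, 0.12 kg.
- lid_edge (a point): Middle of the lid's free edge, on its outer face (the top face when shut, then 64.5 mm above the table), 166 mm from the hinge axis.
- tab_bead (a point): Centre of the bead (8 mm thick, 70 mm long) at the foot of the lid's tab: a pale springy flap 70 mm wide standing 24 mm out of the lid's inner face, mid-width, 16 mm in from the free edge. Pressed down, the bead rides over the front rim, yielding inwards, and snaps under it: 5 to 8 N at the free edge in the last 0.1 rad. Caught: bead centre 40 to 42.5 mm above the table.
- rim_mid (a point): Middle of the rim: a pale rounded 6 mm bar, 96 mm long, along the inside of the front (-y) wall, its centre 48 mm above the table.
- small_case: The smaller closed dark-brown photograph case with two little brass hooks on one long side: a rigid block 46 (x) x 76 (y) x 22 mm high, about 0.11 kg, lying flat on the cutting mat (mat top 3 mm above the table). Origin: centre of its underside, z up.
- large_case: The larger case, alike in looks, 66 (x) x 88 (y) x 22 mm, lying on the mat; stays where it is. Origin: centre of its underside.
- weight: Dark steel block 70 x 50 x 25 mm with a small knob (top at 52 mm); stays. Origin: centre of its underside.
- folder: Pale flat bone folder 140 x 22 x 5 mm; stays. Origin: centre of its underside.
- jar: Glass jar, 60 mm across, 65 mm high; stays. Origin: centre of its underside.
- loupe: Black magnifier, 42 mm across, 40 mm high; stays. Origin: centre of its underside.
- brush: Brush 170 mm long lying on the table; stays. Origin: about its middle, at the underside.
- knife: Grey shut craft knife 130 x 20 x 14 mm; stays. Origin: centre of its underside.
- ruler: Steel ruler 340 x 30 x 4 mm; stays. Origin: centre of its underside.
Mind the look-alikes: they are no part of the job. Leave any turquoise look-alike of the small_case alone.

How it is judged (in metres and radians):
On the way, in this order (a step that is already met when the one before it is completed fails the run):
1. the small case lies flat in the empty compartment, let go, with the lid still open (x of small_case in the frame of compartment between -0.04 and 0.04 m and y of small_case in the frame of compartment between -0.06 and 0.06 m and z of small_case in the frame of compartment between -0.006 and 0.006 m and angle between small_case's own z axis and vertical below 0.12 rad and contact force between the fingers and small_case below 0.2 N and value of joint lid above 0.5 rad), for 0.2 s.
2. the lid is fully down with its tab behind the rim (value of joint lid below 0.04 rad and z of tab_bead in the frame of box below 0.0445 m), for 0.2 s.
At the end, for the whole second after the job is handed in: The small case lies at rest in the empty compartment, flat within 0.12 rad and right way up, underside within 6 mm of its floor, within 40 mm (x) and 60 mm (y) of its middle; the lid is still, shut within 0.04 rad, its tab bead caught below the rim (under 44.5 mm high) (all of step 2 and x of small_case in the frame of compartment between -0.04 and 0.04 m and y of small_case in the frame of compartment between -0.06 and 0.06 m and z of small_case in the frame of compartment between -0.006 and 0.006 m and angle between small_case's own z axis and vertical below 0.12 rad and linear speed of small_case below 0.02 m/s and velocity of joint lid between -0.05 and 0.05 rad/s); the robot touches nothing.
It fails at once if something else on the table was moved by more than 30 mm (distance of any of large_case, weight, folder, jar, loupe, brush, knife, ruler from where it was at the start of the episode above 0.03 m).
It fails at once if the small case was dropped (moving faster than 0.7 m/s out of the fingers) (linear speed of small_case above 0.7 m/s and contact force between the fingers and small_case below 0.1 N).
It also fails if it takes over 54 s, if anything falls off the work surface, if the arm or the gripper's body presses on something with over 40 N, if the wrist force passes 120 N, or if a joint passes its speed limit or range.

### The arm

A 6-joint arm with a two-finger parallel gripper is mounted at the origin on the work surface. World frame = base frame: x ahead of the robot, y to its left, z up, the work surface at z = 0. Lengths are in mm, angles in degrees, forces in N, time in s.
With the tool pointing down it reaches from about 350 to 850 mm from the base axis. Payload 8.1 kg.
Tool frame: the origin (TCP) lies between the finger pads; the fingertips stand 8 mm ahead of it and the grasp point (between the pads) lies 11 mm behind it (r.tip_extent is the distance from the TCP to the fingertips, in mm); z points along the fingers, y is the direction in which the jaws open and shut (so a half turn about z gives the same grasp; the last joint's range is limited). The gripper opens to 85 mm and grips with 20 to 120 N. Pads are 22 mm wide; open, the fingers measure 114 mm over their backs; the gripper's body (76 mm by 85 mm) begins 54 mm behind the grasp point. The pads swing forward as they close: fully open they stand 13 mm farther back than shut.
Start: joints at [-78.117, 7.471, 85.268, -0, 87.261, -4.893], TCP at [173.201, -574.462, 239.292] pointing down, gripper open.
Joint ranges: [-169.43, 169.43], [-51.17, 129.36], [1.28, 143.12], [-76.62, 256.62], [0, 156.53], [-152.29, 152.29]. Speed limits (degrees/s): [136.94, 136.94, 159.86, 180, 180, 180].

### API

Orientations are given as [roll, pitch, yaw] about the fixed x, y, z axes, in that order (R = Rz(yaw) Ry(pitch) Rx(roll)).
In Python, from bench import sensors, viewer, hand_in, r gives the robot as it stands. The module is installed in compiled form; this text tells all that it offers.
- The arm moves only by the tool move_arm, never from a script. Its argument "rows" is a list that holds one entry, the list of rows, each a list of 6 numbers: the shift along the tool's x, y, z in m, then the turn, a rotation vector about the tool's x, y, z in degrees. In form: [[[tx, ty, tz, rx, ry, rz], ...]]. A call has 1 to 20 rows; each row is the pose to reach, as a shift and turn from the pose commanded when the call began, along the tool's axes at that moment; what a row does not reach only later rows make up. A row lasts 1/10 s, in which the tool goes at most 50 mm and 8.59 degrees, less where a joint would pass 70% of its speed; a pose out of reach is approached as far as the arm can. A call with a gripper value outside its range is refused whole. "grip" is the opening, from 0 (shut) to 1 (fully open), set as the call begins (left out, the last holds). The fingers move at their own pace and stop on an object; "newtons" is the grip in N (left out, the last holds). Time passes only in rows, so rows that repeat a pose let the fingers close. It gives the time, the measured TCP pose, the force and the opening at its end, in the units of the state.
- sensors.sense(): the state, without advancing time (a new reading comes with each control period).
- viewer.snapshot(name): name is "scene" or "top" or "wrist"; returns a dict with "color" (384x512x3 uint8, red, green, blue), "camera_matrix" (3x3 intrinsics, pixels), "R" (3x3) and "t" (3): a world point X has camera coordinates R X + t. Camera axes: x right, y down, z forward; pixel columns grow to the right and rows downward; lengths in mm; the calibration is good to about 2 mm. A picture is of the moment at which its call begins. There is no depth.
- hand_in(): hands the job in, once; it reports no verdict.
The state is a dict: "time": time; "joint_pos": joint angles; "qd": joint speeds; "joint_efforts": joint torques, N m; "tool_pos": TCP position; "tcp_rot": TCP orientation; "ft_force": force on the tool from outside, world axes, zero at the start; "wrist_torque": the same for the moment, N m; "finger_gap": finger opening in mm.
Only numpy, scipy, OpenCV 4.12 (cv2) and the standard library are available. Lean on these libraries where they do the work, as an engineer would, in place of code of your own. Each camera call takes 0.05 s, during which the arm holds its last target.

## Working session

There is one attempt and no reset: what is moved stays moved. The work goes in short steps, Python scripts to look and compute and a tool call to move; the robot and the scene stay as the last step left them, time stands still between calls to the robot, and variables do not carry over. Pictures are saved under pics/ and viewed, and the job is handed in when it is done.

Besides the shell and the picture viewer there is one more tool, called after "Emit:" as name(argument=value, ...) on one line, values as JSON. move_arm: Moves the arm, as the interface text tells. Its arguments: {"type":"object","properties":{"rows":{"type":"array","items":{"type":"array","items":{"type":"array","items":{"type":"number"}}}},"grip":{"type":"number"},"newtons":{"type":"number"}},"required":["rows"]}

```bash
mkdir -p pics; python3 - <<'E'
from bench import sensors, viewer, r
import cv2,numpy as np,pickle
print(sensors.sense())
d={}
for n in ["scene","top"]:
    s=viewer.snapshot(n); d[n]=s
    cv2.imwrite(f"pics/{n}0.png",cv2.resize(s["color"][:,:,::-1],(800,600),interpolation=cv2.INTER_CUBIC))
    print(n,s["camera_matrix"],s["R"],s["t"])
pickle.dump(d,open("d0.pkl","wb"))
E
```

```text
{'time': 0.0, 'joint_pos': array([-7.81170573e+01,  7.51587216e+00,  8.53304062e+01,  4.23613352e-04,
        8.72596730e+01, -4.89200546e+00]), 'qd': array([ 0.07412726,  0.04007348, -0.00335788,  0.00056216, -0.01304748,
       -0.05235166]), 'joint_efforts': array([ 3.45210265e-04, -5.69400716e+01, -5.00546765e+01, -9.95123310e-05,
        1.46781147e-02, -3.45287063e-06]), 'tool_pos': array([ 173.09245264, -573.9345194 ,  238.22563377]), 'tcp_rot': array([-1.79894471e+02, -9.45685926e-03,  1.67749189e+01]), 'ft_force': array([-0.01562578,  1.43481506,  0.55842384]), 'wrist_torque': array([-0.01257137, -0.0171751 , -0.00861926]), 'finger_gap': 85.26319697284428}
scene [[432.47940608   0.         259.20597063]
 [  0.         432.47940608 192.25858834]
 [  0.           0.           1.        ]] [[-0.17400704  0.98465856 -0.01300293]
 [ 0.72458796  0.11908372 -0.67881615]
 [-0.66685369 -0.12754056 -0.73419314]] [ 200.21751625 -321.65404707 1591.71059483]
top [[417.11861394   0.         262.3233012 ]
 [  0.         417.11861394 192.10397032]
 [  0.           0.           1.        ]] [[-1.75965390e-04 -9.99993286e-01  3.66010968e-03]
 [-9.93927568e-01 -2.27848790e-04 -1.10036078e-01]
 [ 1.10036173e-01 -3.65724645e-03 -9.93920855e-01]] [-102.74002983  503.70296989 1408.36533844]
```

View pics/scene0.png

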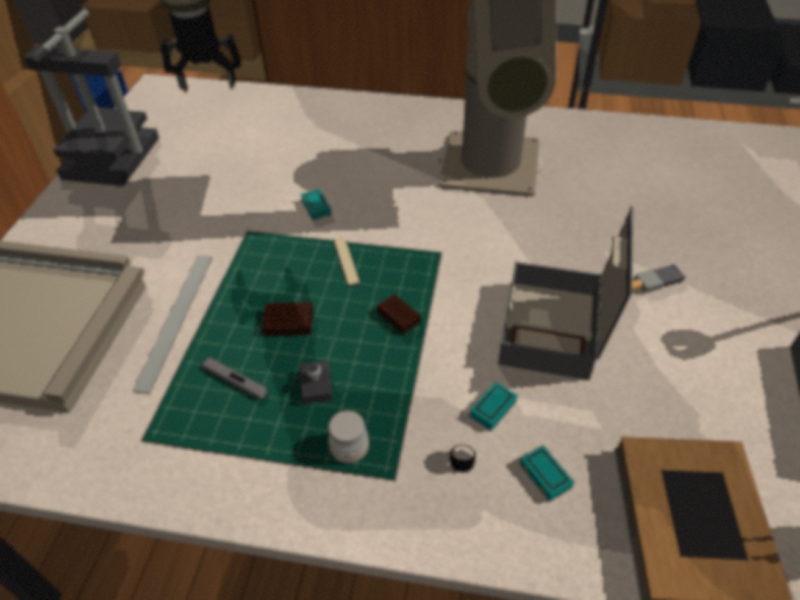

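View pics/top0.png

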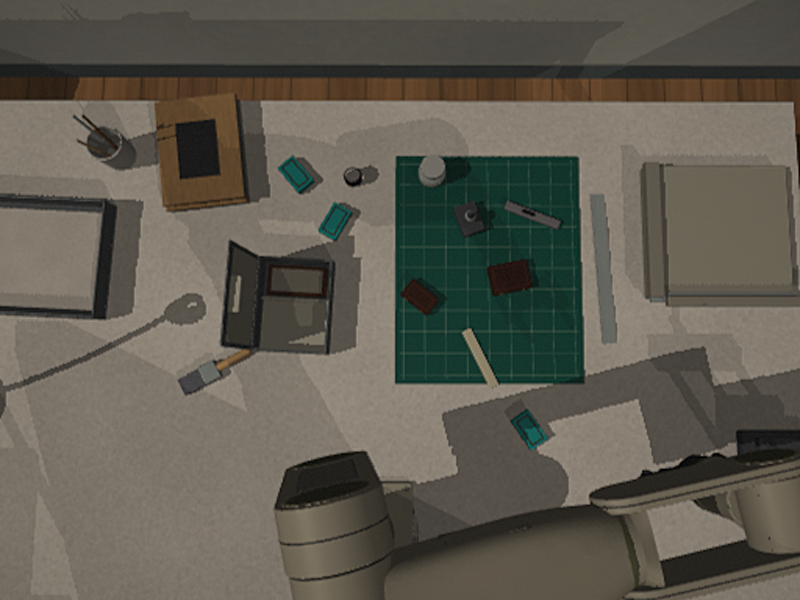

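The small case is at about (420,297) in the top view and the large one at (511,277). The box is at about (295,305), with its hinge on the left (world +y) and the wooden object on the far (+x) side. Next I'll measure them.

```bash
cat > h.py <<'E'
import numpy as np,cv2
def ray(s,px,z):
    px=np.atleast_2d(np.asarray(px,float)); K=s["camera_matrix"];R=s["R"];t=s["t"]
    c=-R.T@t; d=np.c_[px,np.ones(len(px))]@np.linalg.inv(K).T@R
    return c+d*((z-c[2])/d[:,2])[:,None]
def proj(s,X):
    X=np.atleast_2d(X); q=(X@s["R"].T+s["t"])@s["camera_matrix"].T
    return q[:,:2]/q[:,2:]
E
python3 - <<'E'
import pickle,cv2,numpy as np
from h import *
d=pickle.load(open("d0.pkl","rb"))
for n in ["top","scene"]:
    s=d[n];im=s["color"].astype(int)
    m=((im[...,0]>im[...,1]*1.6)&(im[...,0]>im[...,2]*1.6)&(im.sum(2)<200)).astype(np.uint8)
    m=cv2.morphologyEx(m,cv2.MORPH_CLOSE,np.ones((3,3)))
    cs,_=cv2.findContours(m,cv2.RETR_EXTERNAL,cv2.CHAIN_APPROX_NONE)
    for c in cs:
        if cv2.contourArea(c)<100: continue
        p=ray(s,c[:,0,:],25)[:,:2].astype(np.float32)
        print(n,c[:,0].mean(0),cv2.minAreaRect(p),cv2.contourArea(c))
s=d["top"];c=s["color"][:,:,::-1]
cv2.imwrite("pics/boxz.png",cv2.resize(c[140:250,120:240],None,fx=5,fy=5,interpolation=cv2.INTER_CUBIC))
cv2.imwrite("pics/casez.png",cv2.resize(c[160:220,245:355],None,fx=7,fy=7,interpolation=cv2.INTER_CUBIC))
s=d["scene"];c=s["color"][:,:,::-1]
cv2.imwrite("pics/boxs.png",cv2.resize(c[125:250,310:450],None,fx=4.5,fy=4.5,interpolation=cv2.INTER_CUBIC))
E
```

```text
top [268.49019608 190.        ] ((512.3160400390625, -123.13011169433594), (72.48633575439453, 42.61421203613281), 51.85586929321289) 229.5
top [325.525  177.0375] ((556.6129760742188, -322.4033203125), (62.962310791015625, 87.68453979492188), 11.429192543029785) 408.0
scene [183.72413793 203.44827586] ((565.2017211914062, -322.9707336425781), (71.37357330322266, 83.22746276855469), 12.727764129638672) 485.5
scene [254.66666667 200.70175439] ((520.177734375, -124.03813171386719), (78.20774841308594, 46.539146423339844), 50.487884521484375) 285.5
scene [  8.28571429 100.61904762] ((121.77531433105469, -1122.8365478515625), (628.2694702148438, 99.1238021850586), 32.27898025512695) 1416.5
scene [233.58064516  26.90322581] ((-489.12091064453125, -444.7994079589844), (571.5802612304688, 682.8367919921875), 8.290432929992676) 7249.0
```

```bash
ls pics
```

```text
boxs.png
boxz.png
casez.png
scene0.png
top0.png
```

View pics/boxz.png

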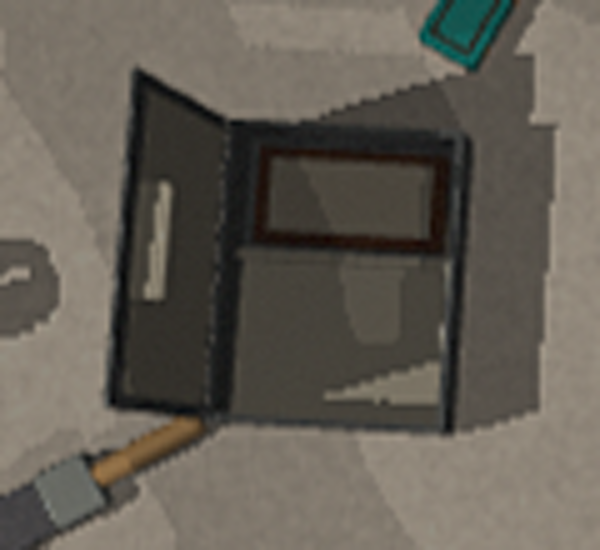

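View pics/casez.png

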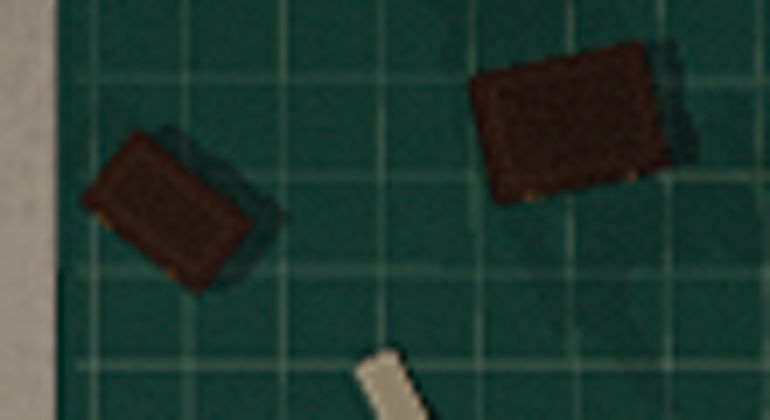

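View pics/boxs.png

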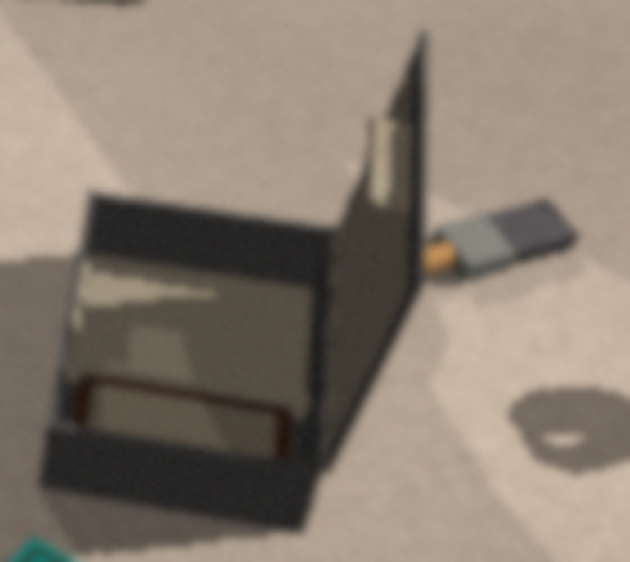

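In the crops, the case corners are (138,130), (80,200), (197,293) and (250,222). The box's upper corners are about (468,135), (450,432), (228,122) and (210,413).

```bash
python3 - <<'E'
import pickle
from h import *
d=pickle.load(open("d0.pkl","rb"))
s=d["top"]
f=lambda P,k,o:(np.array(P)+.5)/k-.5+np.array(o)
p=ray(s,f([(138,130),(80,200),(197,293),(250,222)],7,(245,160)),25)[:,:2]
print("case",p.round(1),p.mean(0),[np.linalg.norm(p[i]-p[(i+1)%4]) for i in range(4)])
for a,b in((1,2),(0,3)):v=p[b]-p[a];print(np.degrees(np.arctan2(v[1],v[0])))
b=ray(s,f([(468,135),(450,432),(213,413),(230,122)],5,(120,140)),60)[:,:2]
print("box",b.round(1),b.mean(0),[np.linalg.norm(b[i]-b[(i+1)%4]) for i in range(4)])
v=b[0]-b[1]; print("yaw x edge",np.degrees(np.arctan2(v[1],v[0])))
v=b[3]-b[0]; print(np.degrees(np.arctan2(v[1],v[0])))
v=b[2]-b[1]; print(np.degrees(np.arctan2(v[1],v[0])))
# scene check: box corners: (92,195) = -x-y top ; (45,428)=+x -y top; (318,470) hinge +x
s2=d["scene"]
q=f([(92,195),(48,430),(318,465),(332,228)],4.5,(310,125))
b2=ray(s2,q,60)[:,:2];print("scene box",b2.round(1),b2.mean(0))
# lid free edge corners: top crop (137,70),(110,405) ; scene (422,35)
def tri(pa,pb):
    A=[];
    for s_,p_ in((s,pa),(s2,pb)):
        P=s_["camera_matrix"]@np.c_[s_["R"],s_["t"]]
        A.append(P)
    X=cv2.triangulatePoints(A[0],A[1],np.array(pa,float).reshape(2,1),np.array(pb,float).reshape(2,1));return (X[:3]/X[3]).ravel()
a=f([(137,70),(110,405)],5,(120,140)); c=f([(422,285),(423,35)],4.5,(310,125))
for i in 0,1: print("lid edge",tri(a[i],c[i]).round(1))
E
```

```text
case [[ 552.7 -109.5]
 [ 517.8  -80.9]
 [ 471.7 -138.5]
 [ 506.9 -164.7]] [ 512.28165367 -123.42269924] [np.float64(45.14398437847273), np.float64(73.74833482930372), np.float64(43.8603302150616), np.float64(71.7255736445657)]
-128.6384693147894
-129.6799380823538
box [[587.1  63.8]
 [386.4  73.2]
 [399.1 231.5]
 [595.9 225.1]] [492.10047469 148.41373701] [np.float64(200.87771440123265), np.float64(158.76563127187794), np.float64(196.95532355570379), np.float64(161.58804289983496)]
yaw x edge -2.6924225825129113
86.86004753578274
85.42851580642137
scene box [[387.9  78.8]
 [591.2  66.1]
 [591.8 221.8]
 [393.8 233.1]] [491.17686116 149.96354596]
lid edge [598.4 243.8 222.4]
lid edge [397.4 253.  225.1]
```

Emit:
move_arm(rows=[[[0.04,-0.03,0,0,0,-3],[0.08,-0.06,0,0,0,-6],[0.12,-0.09,0,0,0,-9],[0.16,-0.12,0,0,0,-12],[0.2,-0.15,0,0,0,-15],[0.24,-0.18,0,0,0,-18],[0.28,-0.21,0.01,0,0,-21],[0.32,-0.24,0.02,0,0,-24],[0.36,-0.27,0.03,0,0,-27],[0.4,-0.295,0.04,0,0,-30],[0.43,-0.315,0.05,0,0,-32],[0.448,-0.328,0.06,0,0,-34],[0.455,-0.334,0.065,0,0,-34],[0.455,-0.334,0.07,0,0,-34],[0.455,-0.334,0.07,0,0,-34]]], grip=1)

```text
time: 1.6
tool_pos: [511.5, -123.9, 168.4]
tcp_rot: [-179.9, 0.1, 50.7]
ft_force: [0.0, -1.2, 0.0]
finger_gap: 85.6
```

```bash
python3 - <<'E'
from bench import sensors, viewer, r
from h import *
import pickle
s=viewer.snapshot("wrist");pickle.dump(s,open("w1.pkl","wb"))
q=sensors.sense();print(q["time"],q["tool_pos"],q["tcp_rot"],q["finger_gap"],r.tip_extent)
im=s["color"].astype(int)
m=((im[...,0]>im[...,1]*1.5)&(im[...,0]>im[...,2]*1.5)).astype(np.uint8)
m=cv2.morphologyEx(m,cv2.MORPH_OPEN,np.ones((3,3)))
cs,_=cv2.findContours(m,cv2.RETR_EXTERNAL,cv2.CHAIN_APPROX_NONE)
for c in cs:
    if cv2.contourArea(c)<500: continue
    print(c[:,0].mean(0),cv2.minAreaRect(ray(s,c[:,0,:],25)[:,:2].astype(np.float32)))
cv2.imwrite("pics/w1.png",s["color"][:,:,::-1])
E
```

```text
1.65 [ 511.67553211 -124.29552943  169.05343946] [-1.79965975e+02  3.89875031e-02  5.06880526e+01] 85.45161428542328 8.0
[435.83522727 288.28409091] ((578.454345703125, -313.51580810546875), (16.800352096557617, 87.37039184570312), 11.03300952911377)
[254.78195489 183.05263158] ((511.6024169921875, -124.77405548095703), (75.29959106445312, 43.422203063964844), 51.921348571777344)
```

View pics/w1.png

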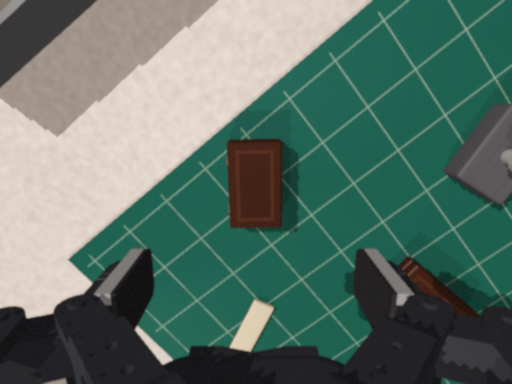

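The wrist view shows the case at (255,183), aligned with the jaws and matching the TCP within about 1 mm. Going down to grasp it.

Emit:
move_arm(rows=[[[0,0,0.03,0,0,0],[0,0,0.06,0,0,0],[0,0,0.09,0,0,0],[0,0,0.11,0,0,0],[0,0,0.125,0,0,0],[0,0,0.135,0,0,0],[0,0,0.145,0,0,0],[0,0,0.153,0,0,0],[0,0,0.153,0,0,0],[0,0,0.153,0,0,0]]])

```text
time: 2.65
tool_pos: [512.7, -123.4, 16.7]
tcp_rot: [180.0, -0.0, 50.8]
ft_force: [-0.0, 0.2, 0.5]
finger_gap: 85.5
```

Emit:
move_arm(rows=[[[0,0,0,0,0,0],[0,0,0,0,0,0],[0,0,0,0,0,0],[0,0,0,0,0,0],[0,0,0,0,0,0],[0,0,0,0,0,0],[0,0,0,0,0,0],[0,0,0,0,0,0],[0,0,0,0,0,0],[0,0,0,0,0,0]]], grip=0.3, newtons=40)

```text
time: 3.65
tool_pos: [513.1, -123.5, 17.0]
tcp_rot: [179.9, -0.0, 50.8]
ft_force: [-0.5, 0.8, 4.9]
finger_gap: 44.8
```

```bash
python3 - <<'E'
from bench import sensors, viewer, r
from h import *
s=viewer.snapshot("wrist")
q=sensors.sense();print(q)
cv2.imwrite("pics/w2.png",s["color"][:,:,::-1])
E
```

```text
{'time': 3.7, 'joint_pos': array([-1.91060983e+01,  9.52945054e+00,  1.07740030e+02,  4.79475153e-03,
        6.26608714e+01,  2.01138403e+01]), 'qd': array([-0.01147416,  0.06583424,  0.02764015, -0.00827951, -0.08919476,
        0.02710502]), 'joint_efforts': array([-1.31423143e-01, -4.80897903e+01, -3.99238801e+01, -6.42507873e-02,
       -2.43546227e-01,  2.19174422e-02]), 'tool_pos': array([ 513.04774701, -123.50697736,   16.99836941]), 'tcp_rot': array([ 1.79936066e+02, -2.79528026e-02,  5.07778776e+01]), 'ft_force': array([-0.19595443,  0.59660776,  6.89262872]), 'wrist_torque': array([0.11405379, 0.16861578, 0.02727326]), 'finger_gap': 45.19004321804572}
```

View pics/w2.png

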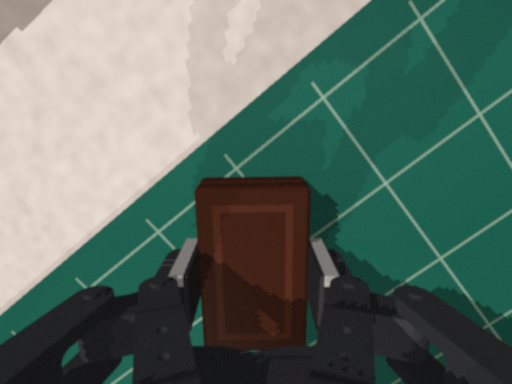

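The case is held at (253,260) with a gap of about 45 mm. Lifting.

Emit:
move_arm(rows=[[[0,0,-0.005,0,0,0],[0,0,-0.015,0,0,0],[0,0,-0.03,0,0,0],[0,0,-0.05,0,0,0],[0,0,-0.07,0,0,0],[0,0,-0.09,0,0,0],[0,0,-0.11,0,0,0],[0,0,-0.125,0,0,0],[0,0,-0.134,0,0,0],[0,0,-0.134,0,0,0],[0,0,-0.134,0,0,0]]])

```text
time: 4.8
tool_pos: [512.1, -123.2, 149.8]
tcp_rot: [-180.0, 0.0, 50.8]
ft_force: [0.0, -0.1, -0.9]
finger_gap: 45.4
```

```bash
python3 - <<'E'
from bench import sensors, viewer, r
from h import *
s=viewer.snapshot("wrist")
q=sensors.sense();print(q["time"],q["tool_pos"],q["tcp_rot"],q["finger_gap"],q["ft_force"])
cv2.imwrite("pics/w3.png",s["color"][:,:,::-1])
s=viewer.snapshot("scene")
cv2.imwrite("pics/s3.png",cv2.resize(s["color"][60:260,150:420,::-1],None,fx=2.9,fy=2.9,interpolation=cv2.INTER_CUBIC))
E
```

```text
4.85 [ 511.78567535 -123.1222796   149.24546712] [-1.79909012e+02  3.13996941e-02  5.07754660e+01] 45.19061026297832 [ 0.66110046 -0.11793694 -0.73192955]
```

View pics/w3.png

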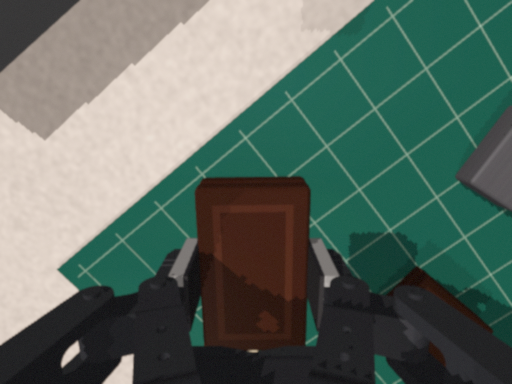

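View pics/s3.png

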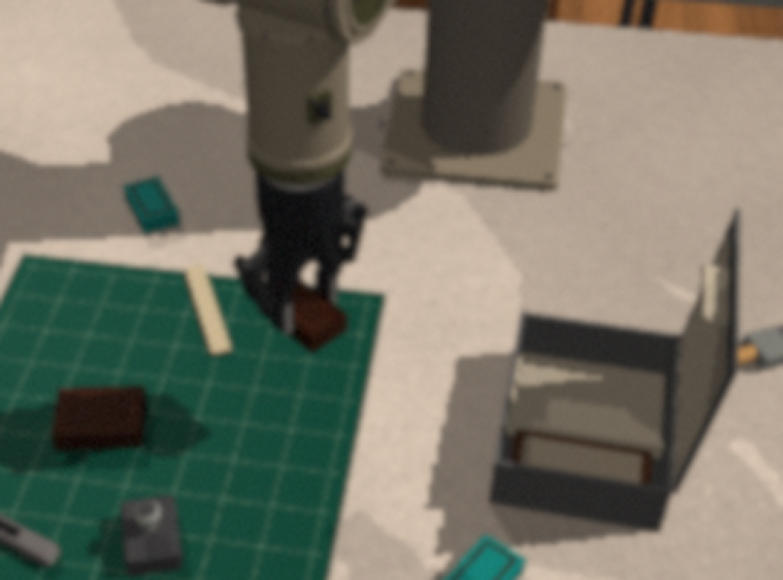

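Emit:
move_arm(rows=[[[0.008,-0.01,0,0,0,-2],[0.025,-0.032,0,0,0,-5],[0.045,-0.059,0,0,0,-10],[0.065,-0.085,0,0,0,-14],[0.085,-0.112,0,0,0,-18],[0.105,-0.138,0,0,0,-23],[0.125,-0.164,0,0,0,-27],[0.143,-0.188,0,0,0,-31],[0.156,-0.206,0,0,0,-34],[0.163,-0.214,0,0,0,-36],[0.166,-0.218,0,0,0,-36],[0.166,-0.218,0,0,0,-36],[0.166,-0.218,0,0,0,-36]]])

```text
time: 6.2
tool_pos: [448.7, 142.4, 150.1]
tcp_rot: [-180.0, 0.0, 86.7]
ft_force: [-0.1, 0.8, -0.6]
finger_gap: 44.7
```

```bash
python3 - <<'E'
from bench import sensors, viewer, r
from h import *
import pickle
s=viewer.snapshot("wrist")
q=sensors.sense();print(q["time"],q["tool_pos"],q["tcp_rot"],q["finger_gap"],q["ft_force"])
pickle.dump(s,open("w4.pkl","wb"))
cv2.imwrite("pics/w4.png",s["color"][:,:,::-1])
# predicted box corners in wrist image
a=np.radians(-3.2);R=np.array([[np.cos(a),-np.sin(a)],[np.sin(a),np.cos(a)]])
for x,y,z in [(-97.5,-75,60),(-97.5,75,60),(97.5,-75,60),(97.5,75,60),(12.5,-75,24),(12.5,75,24)]:
    print((x,y,z),proj(s,np.r_[np.array([491.5,149])+R@[x,y],z]).round())
s=viewer.snapshot("scene")
cv2.imwrite("pics/s4.png",cv2.resize(s["color"][80:280,220:470,::-1],None,fx=3,fy=3,interpolation=cv2.INTER_CUBIC))
s=viewer.snapshot("top")
cv2.imwrite("pics/t4.png",cv2.resize(s["color"][100:300,80:330,::-1],None,fx=3,fy=3,interpolation=cv2.INTER_CUBIC))
E
```

```text
6.25 [448.73207526 142.31799021 150.20906628] [-1.79994752e+02  1.68046795e-02  8.66944680e+01] 45.02965113942645 [-0.30892076  0.45932992 -0.91091888]
(-97.5, -75, 60) [[181. 287.]]
(-97.5, 75, 60) [[167.  75.]]
(97.5, -75, 60) [[442. 287.]]
(97.5, 75, 60) [[477.  74.]]
(12.5, -75, 24) [[319. 265.]]
(12.5, 75, 24) [[329.  78.]]
```

View pics/w4.png

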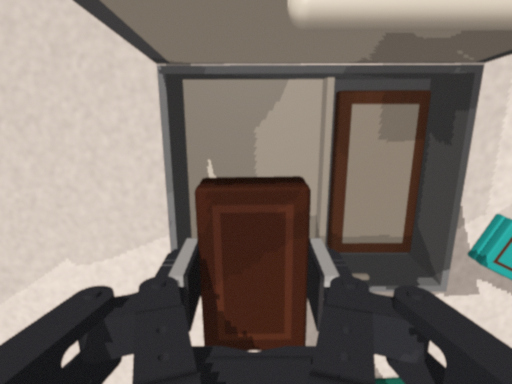

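View pics/s4.png

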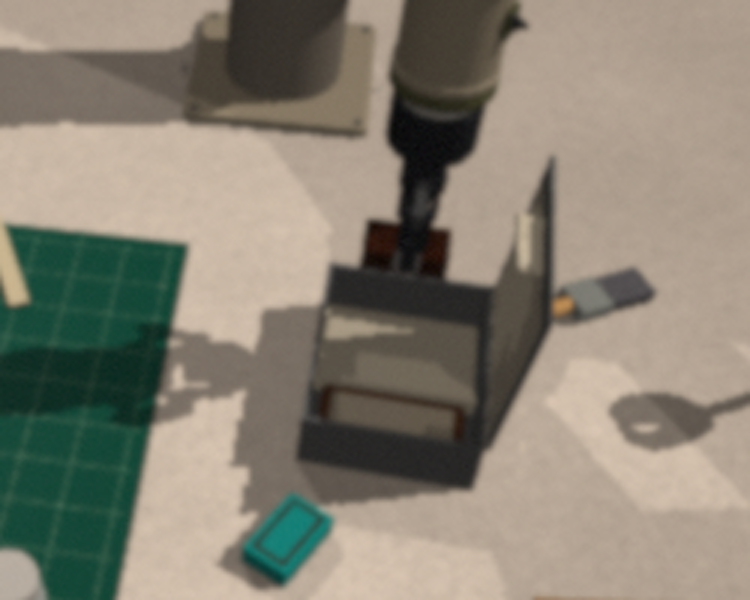

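View pics/t4.png

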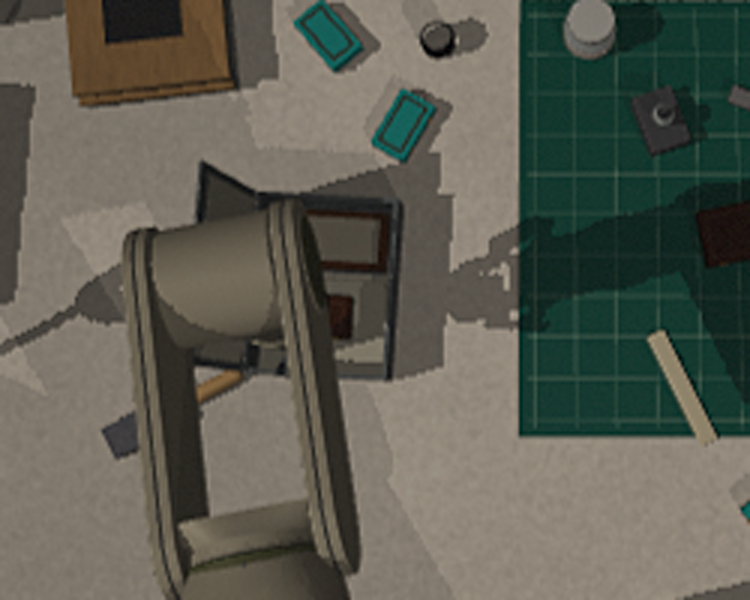

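The wrist view matches the projected box edges (partition at (329,78), left wall at (167,75)). The case is square over the compartment, so I'm lowering it.

Emit:
move_arm(rows=[[[0,0,0.01,0,0,0],[0,0,0.025,0,0,0],[0,0,0.04,0,0,0],[0,0,0.055,0,0,0],[0,0,0.07,0,0,0],[0,0,0.085,0,0,0],[0,0,0.1,0,0,0],[0,0,0.11,0,0,0],[0,0,0.118,0,0,0],[0,0,0.124,0,0,0],[0,0,0.127,0,0,0],[0,0,0.13,0,0,0],[0,0,0.131,0,0,0],[0,0,0.131,0,0,0]]])

```text
time: 7.75
tool_pos: [448.7, 143.2, 19.5]
tcp_rot: [180.0, -0.0, 86.8]
ft_force: [-0.1, 0.0, -1.0]
finger_gap: 45.0
```

```bash
python3 - <<'E'
from bench import sensors, viewer, r
from h import *
import pickle
s=viewer.snapshot("wrist")
q=sensors.sense();print(q["time"],q["tool_pos"],q["tcp_rot"],q["finger_gap"],q["ft_force"])
cv2.imwrite("pics/w5.png",s["color"][:,:,::-1])
s=viewer.snapshot("scene")
cv2.imwrite("pics/s5.png",cv2.resize(s["color"][80:280,220:470,::-1],None,fx=3,fy=3,interpolation=cv2.INTER_CUBIC))
E
```

```text
7.8 [448.80459929 143.16883812  19.62523356] [ 1.79967781e+02 -8.91122631e-03  8.67761328e+01] 44.92238698703852 [-0.06920709 -1.10202331 -0.35943864]
```

View pics/w5.png

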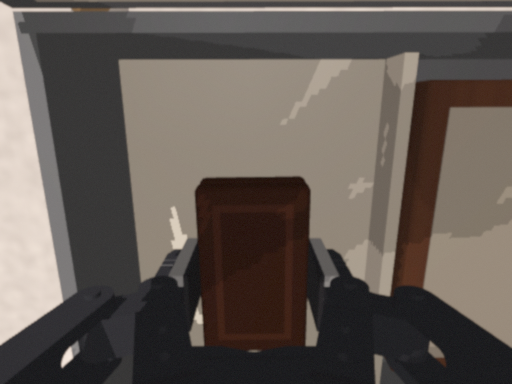

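View pics/s5.png

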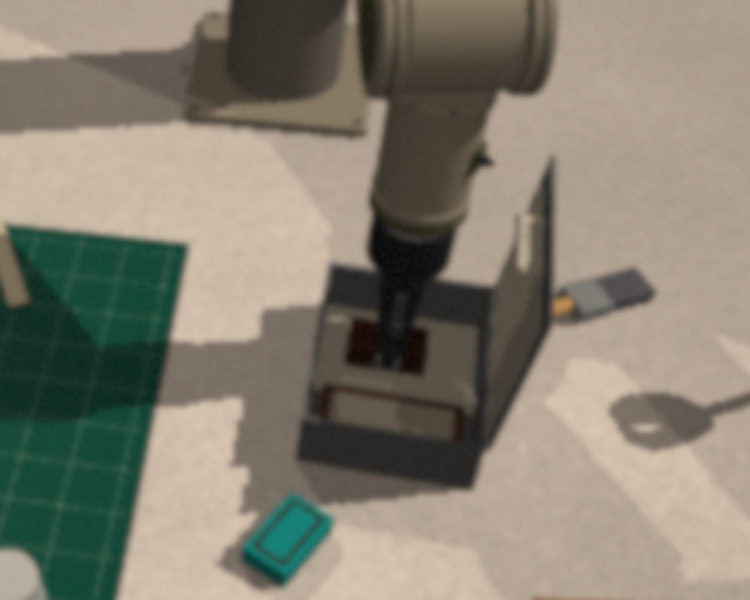

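The case is in the compartment with clearance on all sides. I'll lower the last 1.5 mm and open partway.

Emit:
move_arm(rows=[[[0,0,0.001,0,0,0],[0,0,0.0015,0,0,0],[0,0,0.0015,0,0,0]]])

```text
time: 8.15
tool_pos: [449.0, 143.2, 19.0]
tcp_rot: [180.0, -0.0, 86.8]
ft_force: [-5.7, -1.8, 10.7]
finger_gap: 45.2
```

Emit:
move_arm(rows=[[[0,0,0,0,0,0],[0,0,0,0,0,0],[0,0,0,0,0,0],[0,0,0,0,0,0],[0,0,0,0,0,0],[0,0,0,0,0,0],[0,0,0,0,0,0]]], grip=0.68)

```text
time: 8.85
tool_pos: [449.2, 143.2, 18.2]
tcp_rot: [179.9, -0.0, 86.8]
ft_force: [4.8, -0.0, 4.4]
finger_gap: 58.1
```

Emit:
move_arm(rows=[[[0,0,-0.005,0,0,0],[0,0,-0.02,0,0,0],[0,0,-0.04,0,0,0],[0,0,-0.07,0,0,0],[0,0,-0.1,0,0,0],[0,0,-0.13,0,0,0],[0,0,-0.16,0,0,0],[0,0,-0.18,0,0,0],[0,0,-0.19,0,0,0],[0,0,-0.2,0,0,0],[0,0,-0.2,0,0,0]]])

```text
time: 9.95
tool_pos: [448.5, 143.2, 218.2]
tcp_rot: [180.0, -0.0, 86.8]
ft_force: [-0.4, -0.5, 0.3]
finger_gap: 58.2
```

```bash
python3 - <<'E'
from bench import sensors, viewer, r
from h import *
import pickle
s=viewer.snapshot("wrist")
q=sensors.sense();print(q["time"],q["tool_pos"],q["tcp_rot"],q["finger_gap"],q["ft_force"],q["joint_pos"])
cv2.imwrite("pics/w6.png",s["color"][:,:,::-1])
s=viewer.snapshot("scene")
cv2.imwrite("pics/s6.png",cv2.resize(s["color"][80:280,220:470,::-1],None,fx=3,fy=3,interpolation=cv2.INTER_CUBIC))
E
```

```text
10.0 [448.22746021 143.05802525 217.24179725] [-1.79948648e+02  1.30172624e-02  8.67780477e+01] 58.125071138196624 [ 0.13540653  0.91248247 -0.14473212] [ 1.14536117e+01 -1.23364823e+01  1.06816196e+02  4.18351741e-04
  8.55732609e+01  1.46755374e+01]
```

View pics/w6.png

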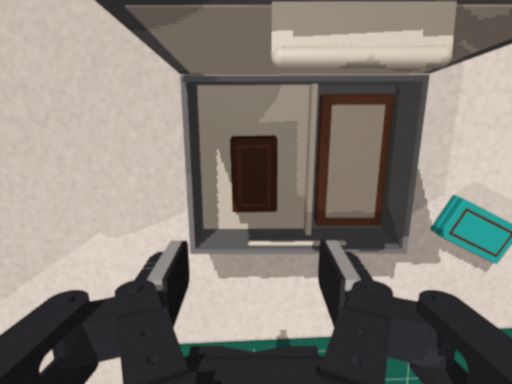

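View pics/s6.png

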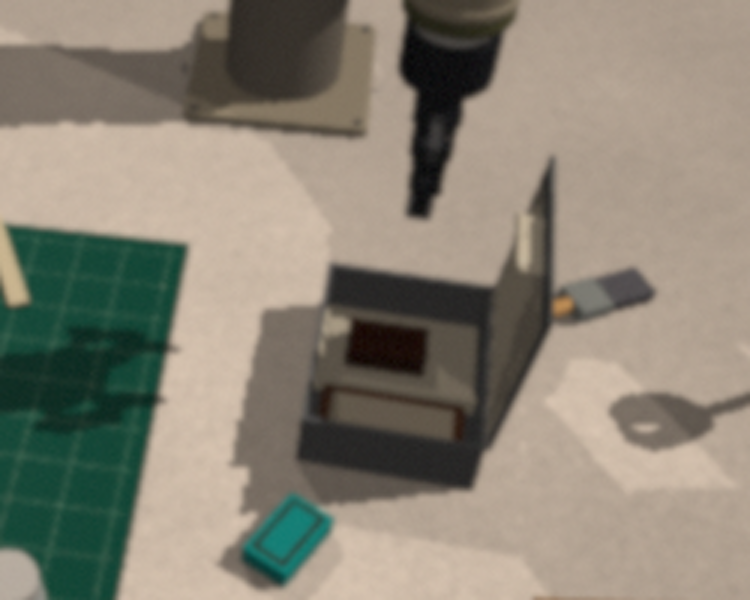

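The case lies flat at (255,173) in the wrist view, and the lid is still open. Now I'll close the fingers, rise, and go round behind the lid.

Emit:
move_arm(rows=[[[0,0,-0.02,0,0,0],[0,0,-0.045,0,0,0],[0,0,-0.065,0,0,0],[0.01,0,-0.08,0,0,0],[0.03,0.01,-0.08,0,0,0],[0.06,0.02,-0.08,0,0,0],[0.09,0.03,-0.08,0,0,0],[0.12,0.04,-0.08,0,0,0],[0.145,0.043,-0.08,0,0,0],[0.158,0.043,-0.08,0,0,0],[0.168,0.043,-0.08,0,0,0],[0.168,0.043,-0.08,0,0,0]]], grip=0)

```text
time: 11.25
tool_pos: [500.4, 308.8, 297.0]
tcp_rot: [-179.9, 0.0, 86.8]
ft_force: [0.2, -0.4, 0.6]
finger_gap: 0.0
```

```bash
python3 - <<'E'
from bench import sensors, viewer, r
from h import *
q=sensors.sense();print(q["time"],q["tool_pos"],q["tcp_rot"],q["finger_gap"],q["ft_force"],q["joint_pos"])
for n in "wrist","scene":
    s=viewer.snapshot(n)
    cv2.imwrite(f"pics/{n}7.png",s["color"][:,:,::-1] if n=="wrist" else cv2.resize(s["color"][50:270,220:490,::-1],None,fx=2.7,fy=2.7,interpolation=cv2.INTER_CUBIC))
E
```

```text
11.25 [500.41664409 308.84009347 296.98615813] [-1.79927073e+02  3.78911780e-02  8.68309099e+01] 0.015803293435157524 [ 0.19561323 -0.3809639   0.64424861] [2.66844277e+01 4.72975966e+00 8.22294698e+01 3.44412011e-03
 9.31228820e+01 2.98537271e+01]
```

View pics/wrist7.png

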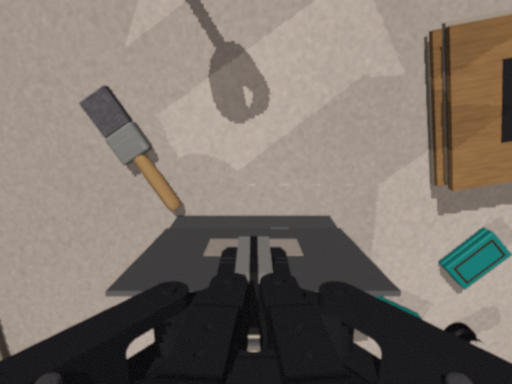

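View pics/scene7.png

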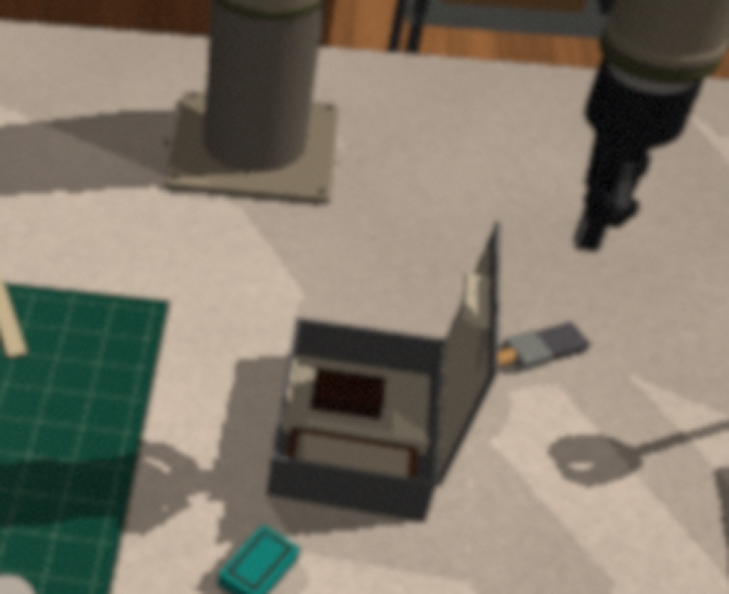

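The fingers are shut behind the lid at (250,250) in the wrist view, well clear of it. I'll compute the arc for the trailing fingertip corner on the outer face.

```bash
python3 - <<'E'
import numpy as np
for th in list(np.arange(1.7,0.05,-0.08))+[.1,.05,0]:
    rho=140+20*min(1,(1.7-th)/1.4)
    C=np.array([80,60])+rho*np.array([-np.cos(th),np.sin(th)])+4.5*np.array([np.sin(th),np.cos(th)])
    yc=C[0]+11; zt=C[1]+8
    print(round(th,2),"tx",round((yc-159.9)/1000,3),"tz",round((297.8-zt)/1000,3))
E
```

```text
1.7 tx -0.046 tz 0.092
1.62 tx -0.057 tz 0.089
1.54 tx -0.069 tz 0.087
1.46 tx -0.08 tz 0.087
1.38 tx -0.092 tz 0.087
1.3 tx -0.104 tz 0.088
1.22 tx -0.115 tz 0.09
1.14 tx -0.127 tz 0.093
1.06 tx -0.138 tz 0.097
0.98 tx -0.149 tz 0.102
0.9 tx -0.16 tz 0.108
0.82 tx -0.17 tz 0.115
0.74 tx -0.179 tz 0.123
0.66 tx -0.188 tz 0.131
0.58 tx -0.197 tz 0.141
0.5 tx -0.205 tz 0.151
0.42 tx -0.212 tz 0.161
0.34 tx -0.218 tz 0.172
0.26 tx -0.222 tz 0.184
0.18 tx -0.226 tz 0.197
0.1 tx -0.228 tz 0.209
0.1 tx -0.228 tz 0.209
0.05 tx -0.228 tz 0.217
0 tx -0.229 tz 0.225
```

Emit:
move_arm(rows=[[[0,0,0.03,0,0,0],[0,0,0.06,0,0,0],[0,0,0.085,0,0,0],[-0.01,0,0.09,0,0,0],[-0.02,0,0.09,0,0,0],[-0.03,0,0.09,0,0,0],[-0.04,0,0.09,0,0,0],[-0.05,0,0.089,0,0,0],[-0.06,0,0.088,0,0,0],[-0.07,0,0.087,0,0,0],[-0.08,0,0.087,0,0,0],[-0.09,0,0.087,0,0,0],[-0.097,0,0.087,0,0,0],[-0.104,0,0.088,0,0,0],[-0.104,0,0.088,0,0,0]]])

```text
time: 12.85
tool_pos: [495.0, 203.7, 209.6]
tcp_rot: [-180.0, 0.0, 86.7]
ft_force: [-0.7, 0.6, 0.8]
finger_gap: -0.0
```

```bash
python3 - <<'E'
from bench import sensors, viewer, r
from h import *
q=sensors.sense();print(q["time"],q["tool_pos"],q["tcp_rot"],q["finger_gap"],q["ft_force"],q["joint_pos"])
for n in "wrist","scene":
    s=viewer.snapshot(n)
    cv2.imwrite(f"pics/{n}8.png",s["color"][:,:,::-1] if n=="wrist" else cv2.resize(s["color"][50:270,220:490,::-1],None,fx=2.7,fy=2.7,interpolation=cv2.INTER_CUBIC))
E
```

```text
12.85 [494.96623644 203.71911016 209.56155349] [-1.79981184e+02  2.15528261e-02  8.67321113e+01] -0.03413096657193456 [-0.66191052  0.59006972  0.82517552] [ 1.68912954e+01 -1.64897164e+00  9.78151450e+01 -1.38272001e-02
  8.38589180e+01  2.01606698e+01]
```

View pics/scene8.png

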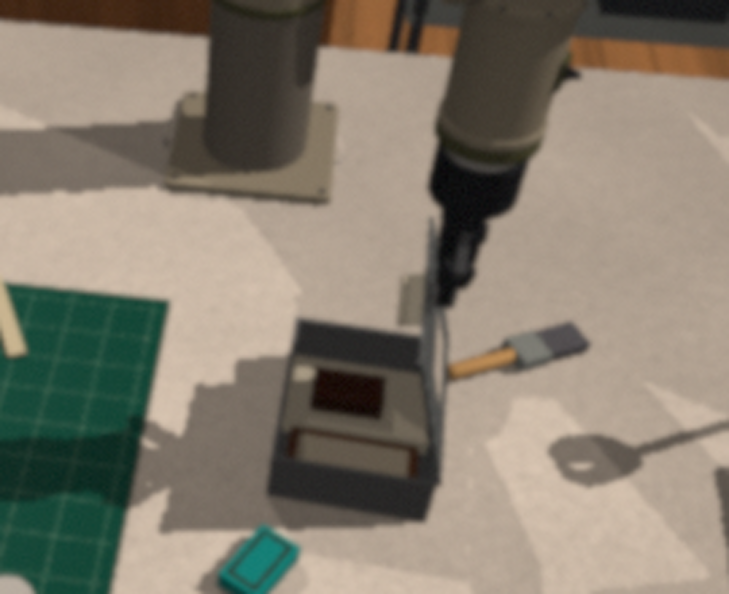

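View pics/wrist8.png

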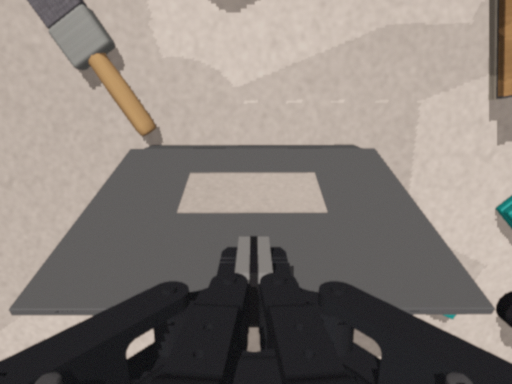

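The lid has swung inwards past upright and is following the fingers. Continuing along the arc.

Emit:
move_arm(rows=[[[-0.006,0,0.001,0,0,0],[-0.012,0,0.002,0,0,0],[-0.023,0,0.005,0,0,0],[-0.034,0,0.009,0,0,0],[-0.045,0,0.014,0,0,0],[-0.056,0,0.02,0,0,0],[-0.066,0,0.027,0,0,0],[-0.075,0,0.035,0,0,0],[-0.084,0,0.043,0,0,0],[-0.093,0,0.053,0,0,0],[-0.101,0,0.063,0,0,0],[-0.108,0,0.073,0,0,0],[-0.114,0,0.084,0,0,0],[-0.117,0,0.091,0,0,0],[-0.118,0,0.096,0,0,0],[-0.118,0,0.096,0,0,0]]])

```text
time: 14.55
tool_pos: [488.0, 86.5, 113.0]
tcp_rot: [-179.9, 0.0, 86.8]
ft_force: [-0.4, -0.6, 0.8]
finger_gap: -0.2
```

```bash
python3 - <<'E'
from bench import sensors, viewer, r
from h import *
q=sensors.sense();print(q["time"],q["tool_pos"],q["tcp_rot"],q["finger_gap"],q["ft_force"],q["joint_pos"])
for n in "wrist","scene":
    s=viewer.snapshot(n)
    cv2.imwrite(f"pics/{n}9.png",s["color"][:,:,::-1] if n=="wrist" else cv2.resize(s["color"][50:270,220:490,::-1],None,fx=2.7,fy=2.7,interpolation=cv2.INTER_CUBIC))
E
```

```text
14.55 [487.99591472  86.54315034 112.98628734] [-1.79933190e+02  2.27431611e-02  8.67646518e+01] -0.21107140718852185 [-0.43706002 -0.61759285  0.81004074] [ 4.13699367e+00 -3.01853422e+00  1.09592753e+02 -1.45832432e-02
  7.34949573e+01  7.37650672e+00]
```

View pics/scene9.png

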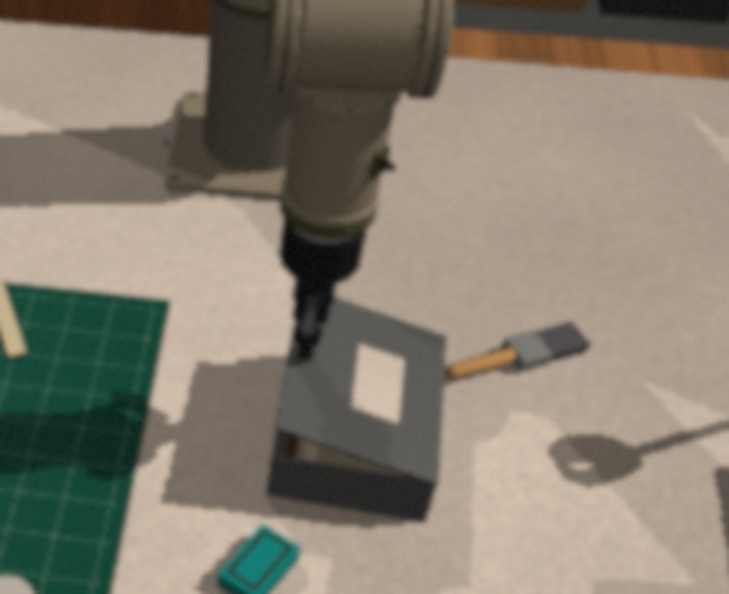

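View pics/wrist9.png

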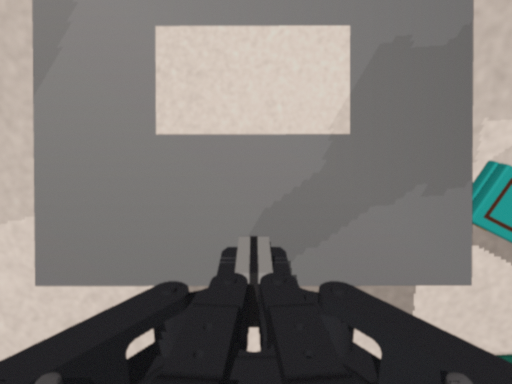

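The lid is nearly down, with the fingertips on it near the free edge at (255,260). Pressing down.

Emit:
move_arm(rows=[[[-0.002,0,0.006,0,0,0],[-0.004,0,0.013,0,0,0],[-0.005,0,0.019,0,0,0],[-0.006,0,0.025,0,0,0],[-0.006,0,0.029,0,0,0],[-0.006,0,0.032,0,0,0],[-0.006,0,0.035,0,0,0],[-0.006,0,0.038,0,0,0],[-0.006,0,0.038,0,0,0]]])

```text
time: 15.55
tool_pos: [487.5, 80.9, 75.1]
tcp_rot: [-179.9, -0.0, 86.8]
ft_force: [-0.2, -0.0, 0.9]
finger_gap: -0.5
```

Emit:
move_arm(rows=[[[0,0,0.001,0,0,0],[0,0,0.002,0,0,0],[0,0,0.003,0,0,0],[0,0,0.003,0,0,0]]])

```text
time: 15.95
tool_pos: [488.1, 80.8, 72.7]
tcp_rot: [-180.0, -0.0, 86.8]
ft_force: [-1.0, 0.5, 1.4]
finger_gap: 0.2
```

Emit:
move_arm(rows=[[[0,0,0.001,0,0,0],[0,0,0.002,0,0,0],[0,0,0.003,0,0,0],[0,0,0.003,0,0,0]]])

```text
time: 16.35
tool_pos: [488.4, 80.8, 72.1]
tcp_rot: [180.0, 0.0, 86.8]
ft_force: [-12.9, -0.3, 23.3]
finger_gap: -0.3
```

Emit:
move_arm(rows=[[[0,0,0.001,0,0,0],[0,0,0.002,0,0,0],[0,0,0.003,0,0,0],[0,0,0.003,0,0,0]]])

```text
time: 16.75
tool_pos: [488.8, 80.8, 71.7]
tcp_rot: [180.0, 0.0, 86.8]
ft_force: [-25.0, -2.7, 48.8]
finger_gap: -0.1
```

```bash
python3 - <<'E'
from bench import sensors, viewer, r
from h import *
q=sensors.sense();print(q["time"],q["tool_pos"],q["ft_force"])
for n in "wrist","scene":
    s=viewer.snapshot(n)
    cv2.imwrite(f"pics/{n}10.png",s["color"][:,:,::-1] if n=="wrist" else cv2.resize(s["color"][130:270,280:450,::-1],None,fx=4,fy=4,interpolation=cv2.INTER_CUBIC))
E
```

```text
16.75 [488.79397051  80.84283345  71.65776703] [-24.99808271  -2.68383104  48.82619305]
```

View pics/scene10.png

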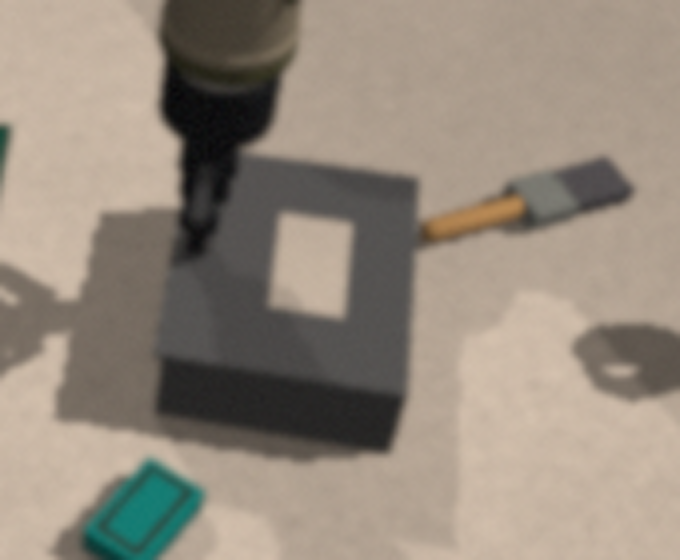

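View pics/wrist10.png

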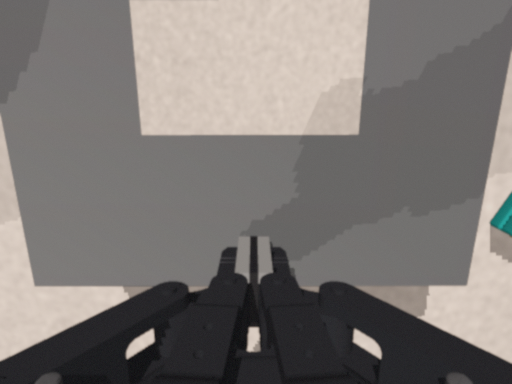

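The lid looks flush, and the force rises as if against a hard stop. I'll back off and see whether it stays shut.

Emit:
move_arm(rows=[[[0,0,-0.003,0,0,0],[0,0,-0.006,0,0,0],[0,0,-0.009,0,0,0],[0,0,-0.014,0,0,0],[0,0,-0.02,0,0,0],[0,0,-0.03,0,0,0],[0,0,-0.05,0,0,0],[0,0,-0.075,0,0,0],[0,0,-0.1,0,0,0],[0,0,-0.12,0,0,0],[0,0,-0.13,0,0,0],[0,0,-0.13,0,0,0],[0,0,-0.13,0,0,0]]])

```text
time: 18.15
tool_pos: [487.8, 80.7, 196.1]
tcp_rot: [-180.0, 0.0, 86.8]
ft_force: [-0.3, -0.3, -0.3]
finger_gap: -0.0
```

```bash
python3 - <<'E'
from bench import sensors, viewer, r
from h import *
q=sensors.sense();print(q["time"],q["tool_pos"],q["ft_force"])
a=np.radians(-3.2);R=np.array([[np.cos(a),-np.sin(a)],[np.sin(a),np.cos(a)]])
for n in "wrist","scene":
    s=viewer.snapshot(n)
    if n=="wrist":
        for x,y in [(-102.5,-86),(102.5,-86)]: print([proj(s,np.r_[np.array([491.5,149])+R@[x,y],z]).round(1).tolist() for z in (64.5,75)])
    cv2.imwrite(f"pics/{n}11.png",s["color"][:,:,::-1] if n=="wrist" else cv2.resize(s["color"][130:270,280:450,::-1],None,fx=4,fy=4,interpolation=cv2.INTER_CUBIC))
s=viewer.snapshot("top");cv2.imwrite("pics/top11.png",cv2.resize(s["color"][:,:,::-1],(800,600)))
E
```

```text
18.15 [487.766417    80.72889755 196.10352002] [-0.34096207 -0.33443657 -0.28126571]
[[[130.6, 208.6]], [[125.9, 212.6]]]
[[[378.0, 208.5]], [[382.7, 212.5]]]
```

View pics/scene11.png

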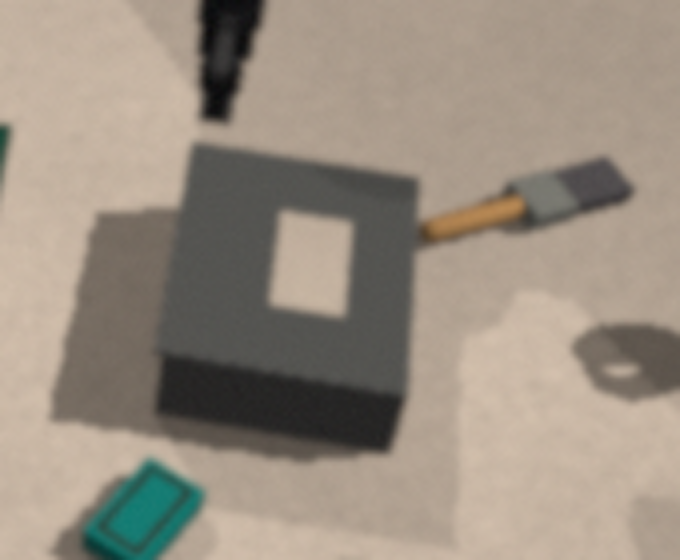

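View pics/wrist11.png

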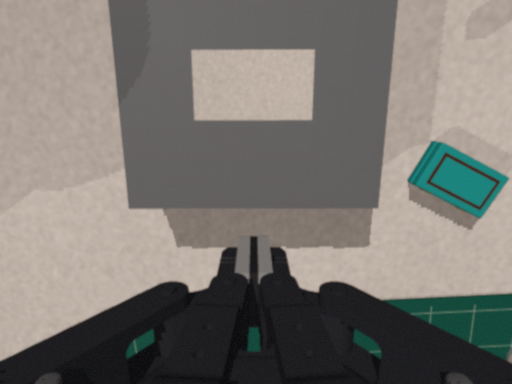

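View pics/top11.png

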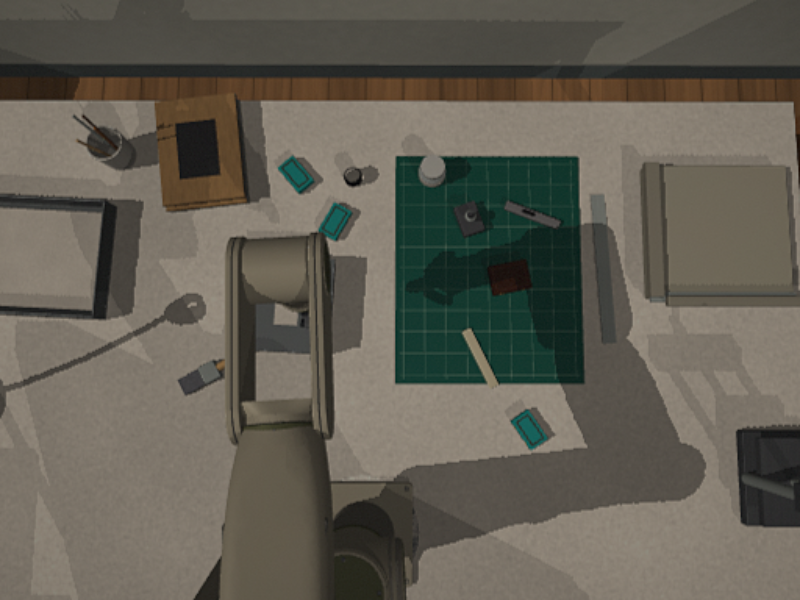

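The lid has stayed shut for over a second with nothing touching it. Its free-edge corners at (129,208) and (379,208) fit the shut height (predicted (131,209) and (378,209)). Nothing else has moved, so I'm handing in.

```bash
python3 -c "
from bench import hand_in
print(hand_in())"
```

```text
the job is handed in; nothing more can be done
None
```

I put the small case flat in the empty compartment and let go of it, then swung the lid over from behind and pressed its free edge down. The job was handed in at about 18 s of the 54 s allowed; `hand_in` gives no verdict.

- **Lid:** I pressed it to a hard stop, reaching about 49 N. It stayed down by itself for over a second after I let go. In the wrist view the free edge fits the shut height: its width corresponds to about 67 mm, against 64.5 mm nominal, with calibration good to about 2 mm.
- **Tab catch:** I could not see the tab bead itself. I take it as caught because the lid did not spring back up. The 5–8 N snap never showed in the force readings, which only come at the end of each move: 1.4 N just before the hard stop, then 23 N.
- **Case:** I last saw it before the lid closed, flat and well inside the compartment. It cannot be seen with the lid shut.
- **Everything else:** nothing visible in the last top view had moved. The arm covered the box and part of the brush there, but the scene view showed the brush in place.

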